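Square up a racked frame with two diagonal slide rules

ROBOT

A 7-joint arm with a two-finger parallel gripper is mounted at the origin on the work surface; the furniture and walls round the work are solid. World frame = base frame: x ahead of the robot, y to its left, z up, the work surface at z = 0. Lengths are in m, angles in rad, forces in N, time in s.
With the tool pointing down it reaches from about 0.425 to 0.95 m from the base axis. Payload 4.7 kg.
Tool frame: the origin (TCP) lies at the very end of the fingers, on their centre line; the grasp point (between the pads) lies arm.hold_point_z behind it (arm.hold_point_z is the distance from the TCP to the grasp point, in m); z points along the fingers, y is the line along which they close (so a half turn about z gives the same grasp; the last joint's range is limited). The gripper opens to 87 mm and grips with 3 to 60 N. Pads are 19 mm wide; open, the fingers measure 117 mm over their backs; the gripper's body (75 mm by 190 mm) begins 51 mm behind the grasp point.
Start: joints at [-1.18, 0.469, -0.049, 1.532, 0.024, 1.141, -0.082], TCP at [0.275, 0.616, 0.223] pointing down, gripper open.
Joint ranges: [-2.59, 2.59], [-0.33, 1.99], [-1.39, 1.29], [0.1, 2.45], [-1.04, 4.18], [0.21, 1.99], [-2.66, 2.66]. Speed limits (rad/s): [2.57, 2.57, 3.14, 3.14, 3.14, 3.14, 3.14].

INTERFACE

Orientations are given as a unit quaternion [x, y, z, w].
In Python, from station import arm gives the robot as it stands.
- The arm moves only by the tool drive_tool, never from a script. Its argument "rows" is a list of rows, each an object with "turn": the turn, a rotation vector about the world's x, y, z in degrees, a list of three; "slide": the shift along the world's x, y, z in mm, a list of three; "gripper": the gripper's target within -1 to 1 (fully open at 1, half-way at 0, shut at -1). A call has 1 to 5 rows; each row shifts and turns the commanded pose from where the row before left it; what a row does not reach is not made up. A row lasts 1/10 s, in which the tool goes at most 50 mm and 8.59 degrees, less where a joint would pass 70% of its speed; a pose out of reach is approached as far as the arm can. A call is refused whole if a number of a shift passes 50 or a number of a turn 8.59, either way. A call with a gripper value outside its range is refused whole. The fingers move at their own pace and stop on an object; "force" is the grip in N (left out, the last holds). Time passes only in rows, so rows that do not move let the fingers close. It gives the time, the measured TCP pose, the force, the opening and the grip force at its end, in the units of the state.
- arm.read_state(): the state, without advancing time (a new reading comes with each control period).
- arm.grab_frame(name): name is "scene" or "top" or "wrist"; returns a dict with "image" (420x560x3 uint8, blue, green, red), "depth" (420x560 float32, m along the optical axis (not along the pixel's ray), 0 where there is no reading), "intrinsics" (3x3 intrinsics, pixels), "camera_from_world" (4x4, takes a point from world to camera coordinates); the wrist camera has in their place "tool_from_camera" (4x4, takes a point from camera to tool coordinates, whose origin is the TCP and whose axes are the flange's). Camera axes: x right, y down, z forward; pixel columns grow to the right and rows downward; lengths in m; the calibration is good to about 2 mm. A picture is of the moment at which its call begins: read the wrist's pose just before it.
- arm.close_job(): hands the job in; it is judged then, once.
The state is a dict: "time_s": time; "joint_positions": joint angles; "joint_vel": joint speeds; "tau": joint torques, N m; "tool_pos": TCP position; "eef_rot": TCP orientation; "contact_force": force on the tool from outside, world axes, zero at the start; "wrist_torque": the same for the moment, N m; "finger_gap": finger opening in m; "gripper_force": force on a finger pad.
Only numpy, scipy, OpenCV 4.12 (cv2) and the standard library are available. Lean on these libraries where they do the work, as an engineer would, in place of code of your own. Each camera call takes 0.05 s, during which the arm holds its last target. There are 200 camera calls.

TASK

Check the small aluminium frame in the squaring jig for squareness: slide the jaw of each diagonal rule inwards until it just touches its corner of the frame, gently enough that the frame is not pushed out of shape, and with both jaws left touching compare the two readings. Then press the jaw on the longer diagonal further in until both rules read the same to within 2 mm, and leave both jaws standing against their corners. Move the frame only with the jaws, never press a jaw on it harder than 25 N, and leave the other things on the bench where they are.

Things in the scene. Friction and masses are not known exactly. Their poses are not given: they have to be found in the camera images.
- squaring_jig: Dark steel plate fixed to the bench, 150 (x) by 172 (y) by 10 mm. Origin at its underside, below the frame's middle; x points from the frame's near rail to its far rail, y left along the rails, z up. Two arms stick out at the far corners, each with a slide rule in line with a diagonal: left along (0.640, 0.768, 0), right along (0.640, -0.768, 0) in these axes. Blue fence and straps hold the near rail.
- frame: Aluminium rectangle flat on the plate, top 24 mm above the bench, its pivoting corners black upright bosses of 16 mm diameter, 120 mm apart along the rails, 100 mm (up to 4 more or less) from near to far rail. Origin midway between the near corners at the plate's top, axes as the jig's. The near rail is fixed; the far rail is racked sideways, parallel to it, up to 14 mm left or right (not given).
- jaw_left (a joint): Reading of the left rule (m): travel of its jaw inwards from the outer stop, 0 to 0.08. The face is 195 mm minus this from the near right corner's centre, so larger means a shorter diagonal; the two rules are alike, so touching jaws with equal values mean square. About 0.031 (+-0.003 by frame size) when square. Slides with 2 N friction, stays where left.
- jaw_right (a joint): Reading of the right rule, as jaw_left, measured from the near left corner. The frame's joints are stiff: a jaw pressed on a corner with under 8 N does not rack it; at 9 to 14 N it gives way slowly and stays where left. As one diagonal shortens, the other lengthens equally and its corner pushes the other jaw, if touching, outwards.
- left_knob (a point): Centre of the top of the red ribbed knob on the left jaw, 68 mm above the bench: upright cylinder, 20 mm diameter, from 28 to 68 mm above the bench, on a low steel block 34 mm wide; its axis is 16 mm behind the jaw's face. May be gripped or pushed. The point's x axis points inwards along the rule, the way the jaw slides to the frame.
- right_knob (a point): The same point of the yellow knob on the right jaw; x points inwards along the right rule. An open drawer of the cabinet near it has its handle 120 to 140 mm above the bench.
- left_face (a point): Middle of the flat steel face of the left jaw that meets the far left corner, 18 mm above the bench; 46 mm wide, 17 mm high; x is its normal, pointing inwards along the rule.
- right_face (a point): The same point of the right jaw, which meets the far right corner.
- solder_spool: Bystander: white spool of solder wire, 56 mm diameter, 40 mm high; origin at the centre of its underside.
- test_weight: Bystander: brass weight with a knob, 31 mm diameter, 47 mm high; origin at the centre of its underside.
- stamp: Bystander: rubber stamp with a brown handle, 24x36x62 mm; origin at the centre of its underside.
- setting_block: Bystander: steel block 30x50x30 mm; origin at the centre of its underside.

How it is judged:
On the way:
1. both jaws stand against their far corners at once (gap under 1.5 mm) while the frame is still as it was found (far corners pushed less than 2 mm) (x of far_rail_c0 in the frame of left_face below 0.0095 m and x of far_rail_c1 in the frame of right_face below 0.0095 m and distance of each of far_rail_c0, far_rail_c1 from where it was at the start of the episode below 0.002 m), for 0.2 s.
At the end, for the whole second after the job is handed in: The far rail is within 2 mm of square (the diagonals agree to within 3 mm), both jaws stand against their far corners with gaps under 2 mm, and nothing moves (y of far_rail_c0 in the frame of frame between 0.058 and 0.062 m and x of far_rail_c0 in the frame of left_face below 0.01 m and x of far_rail_c1 in the frame of right_face below 0.01 m and velocity of joint jaw_left between -0.005 and 0.005 m/s and velocity of joint jaw_right between -0.005 and 0.005 m/s); the robot touches nothing.
It fails at once if a jaw is pressed on the frame with more than 25 N (contact force between any of jaw_left_c0, jaw_right_c0 and frame above 25 N).
It fails at once if the robot pushes on the frame itself (contact force between any of the fingers, the arm and frame above 1.5 N).
It fails at once if a bystander is shifted by more than 20 mm (distance of any of solder_spool, test_weight, stamp, setting_block from where it was at the start of the episode above 0.02 m).
It also fails if it takes over 72 s, if anything falls off the work surface, if the arm or the gripper's body presses on something with over 40 N, if the wrist force passes 120 N, or if a joint passes its speed limit or range.

## Working session

There is one attempt and no reset: what is moved stays moved. The work goes in short steps, Python scripts to look and compute and a tool call to move; the robot and the scene stay as the last step left them, time stands still between calls to the robot, and variables do not carry over. Pictures are saved under pics/ and viewed, at most 10 in all, crops included, and the job is handed in when it is done.

Besides the shell and the picture viewer there is one more tool, called after ">>>" as name(argument=value, ...) on one line, values as JSON. drive_tool: Moves the arm, as the interface text tells. Its arguments: {"type":"object","properties":{"rows":{"type":"array","items":{"type":"object","properties":{"turn":{"type":"array","items":{"type":"number"}},"slide":{"type":"array","items":{"type":"number"}},"gripper":{"type":"number"}}}},"force":{"type":"number"}},"required":["rows"]}

```bash
mkdir -p pics; cat > h.py <<'E'
import numpy as np,cv2
from station import arm
def ray(f,u,v,z):
    K=np.array(f['intrinsics']);T=np.linalg.inv(np.array(f['camera_from_world']))
    d=T[:3,:3]@np.linalg.solve(K,[u,v,1.]);o=T[:3,3]
    return o+d*(z-o[2])/d[2]
def pt(f,u,v):
    K=np.array(f['intrinsics']);T=np.linalg.inv(np.array(f['camera_from_world']))
    z=f['depth'][int(v),int(u)];return T[:3,:3]@(np.linalg.solve(K,[u,v,1.])*z)+T[:3,3]
E
python3 - <<'E'
from h import *
for n in('scene','top'):
    f=arm.grab_frame(n);cv2.imwrite(f'pics/{n}0.png',f['image']);np.savez(f'{n}0.npz',**f)
    print(n,np.linalg.inv(f['camera_from_world'])[:3,3],f['intrinsics'][0][0])
s=arm.read_state();print(s);print(arm.hold_point_z)
E
```

```text
scene [ 0.05334827 -0.61992228  0.55144878] 400.3894783652536
top [0.40232993 0.14259473 0.92947883] 401.33487875526083
{'time_s': 0.1, 'joint_positions': array([-1.17990434,  0.46938357, -0.04856731,  1.53357999,  0.02409479,
        1.14100867, -0.08232352]), 'joint_vel': array([ 1.15987174e-03, -8.89858606e-04, -5.78153462e-04, -3.05946080e-03,
       -6.54425083e-04, -7.82239953e-05,  1.96549767e-03]), 'tau': array([ 9.25493405e-04, -5.09165847e+01, -8.10774509e-02, -2.36830437e+01,
       -6.15358748e-02,  3.43912980e-02,  7.28363716e-05]), 'tool_pos': array([0.27488982, 0.61589273, 0.22158659]), 'eef_rot': array([ 2.08368470e-01,  9.78049986e-01, -8.84165970e-04, -1.52154559e-04]), 'contact_force': array([ 0.11722117,  0.54166735, -0.30551495]), 'wrist_torque': array([-0.01771583,  0.00019314,  0.01291803]), 'gripper_force': 0.0, 'finger_gap': 0.08710947534477653}
0.0187
```

View pics/top0.png

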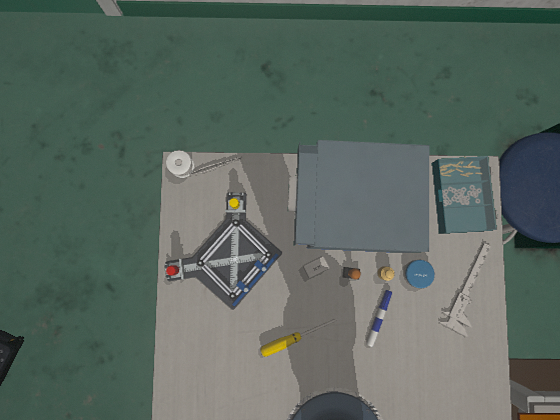

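View pics/scene0.png

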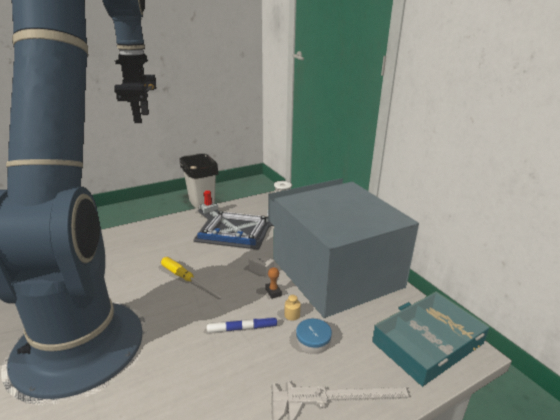

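The top view shows the red knob at about (172,270), the yellow one at (234,203) and the frame between them. The blue near rail is at lower right, and the cabinet with its drawer handle is at about (293,190). The scene view confirms this layout.

```bash
python3 - <<'E'
from h import *
f=dict(np.load('top0.npz'));im=f['image'];hsv=cv2.cvtColor(im,cv2.COLOR_BGR2HSV)
def cen(m,box,z):
    u0,v0,u1,v1=box;mm=np.zeros_like(m);mm[v0:v1,u0:u1]=m[v0:v1,u0:u1]
    n,l,st,c=cv2.connectedComponentsWithStats(mm);i=1+np.argmax(st[1:,4]);
    d=f['depth'][l==i];u,v=c[i];print(st[i],c[i].round(1),ray(f,u,v,z).round(4),'depthpt',pt(f,u,v).round(4));return ray(f,u,v,z)
red=cv2.inRange(hsv,(0,150,80),(10,255,255))|cv2.inRange(hsv,(170,150,80),(180,255,255))
yel=cv2.inRange(hsv,(20,150,120),(35,255,255))
r=cen(red,(155,255,190,285),.068);y=cen(yel,(220,190,250,215),.068)
blue=cv2.inRange(hsv,(100,120,50),(125,255,255))
cen(blue,(190,220,290,310),.024)
cv2.imwrite('pics/jig.png',cv2.resize(im[180:315,150:310],None,fx=4.4,fy=4.4,interpolation=cv2.INTER_CUBIC))
for p in [(238,307),(281,256)]:print(ray(f,*p,.01))
# handle
for p in[(293,190),(300,150),(293,180),(293,205)]:print(p,pt(f,*p))
E
```

```text
[166 266  13   9  74] [171.1 270.2] [0.373  0.3556 0.068 ] depthpt [0.373  0.3557 0.0675]
[229 198  10  11  76] [233.9 203. ] [0.5184 0.2259 0.068 ] depthpt [0.5185 0.2259 0.0676]
[249 260  15  28  99] [257.1 272.2] [0.3693 0.1749 0.024 ] depthpt [0.3688 0.1754 0.011 ]
[0.2908877  0.21687091 0.01      ]
[0.4058163  0.12147907 0.01      ]
(293, 190) [0.53663641 0.10178828 0.13849543]
(300, 150) [0.62674985 0.08615578 0.10871455]
(293, 180) [0.55700086 0.10190211 0.13801985]
(293, 205) [0.50638508 0.10160297 0.13889468]
```

View pics/jig.png

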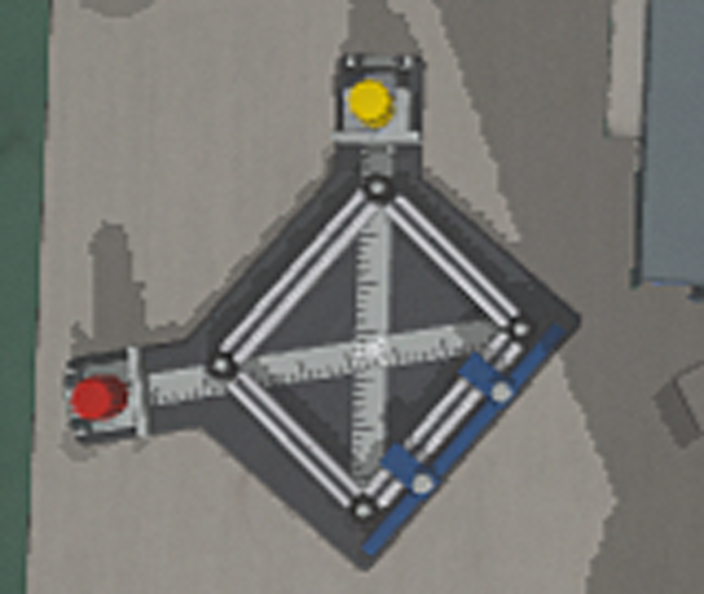

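```bash
python3 - <<'E'
from h import *
from scipy.spatial.transform import Rotation as R
f=dict(np.load('top0.npz'))
C={k:ray(f,150+u/4.4,180+v/4.4,.026) for k,(u,v) in dict(FL=(222,365),FR=(378,187),NR=(517,328),NL=(363,510)).items()}
for k in C:print(k,C[k].round(4))
d=lambda a,b:np.linalg.norm(C[a]-C[b])
print('sides',d('NL','NR'),d('FL','FR'),d('NL','FL'),d('NR','FR'))
y=(C['NL']-C['NR'])[:2];yaw=np.arctan2(-y[0],y[1]);y2=(C['FL']-C['FR'])[:2];yaw2=np.arctan2(-y2[0],y2[1]);print(np.degrees([yaw,yaw2]))
Q=R.from_euler('z',(yaw+yaw2)/2).as_matrix()
kn=dict(L=[.373,.3556],R=[.5184,.2259])
for n,far,near,s in(('L','FL','NR',1),('R','FR','NL',-1)):
    o=(Q@[.64,s*.768,0])[:2];k=np.array(kn[n]);
    rel=k-C[near][:2];lat=rel@[-o[1],o[0]]
    print(n,'out',o.round(4),'angle',np.degrees(np.arctan2(o[1],o[0])).round(1),'knob from near',rel@o,'lat',lat,'corner',(C[far]-C[near])[:2]@o,'gap',rel@o-16-8-(C[far]-C[near])[:2]@o,'start TCP',(k+o*.045).round(4))
print('rack',(((C['FL']+C['FR']-C['NL']-C['NR'])/2)[:2]@Q[:2,:2]).round(4))
E
```

```text
FL [0.3883 0.3013 0.026 ]
FR [0.4798 0.2244 0.026 ]
NR [0.4087 0.1521 0.026 ]
NL [0.3168 0.2283 0.026 ]
sides 0.11933419370228497 0.11950245041815345 0.10223230354412989 0.10137939562638748
[50.352246   49.93516328]
L out [-0.1794  0.9835] angle 100.3 knob from near 0.20652474418419586 lat -0.0014430621793491006 corner 0.15035414530854943 gap -23.943829401124358 start TCP [0.3649 0.3999]
R out [ 9.997e-01 -9.000e-04] angle -0.1 knob from near 0.20157612493175425 lat -0.0021743890497985955 corner 0.16295854417981837 gap -23.961382419248064 start TCP [0.5634 0.2259]
rack [ 0.1015 -0.0082]
```

>>> drive_tool(rows=[{"slide": [18,-42,-10],"turn": [0,0,8.5],"gripper": -1},{"slide": [18,-42,-10],"turn": [0,0,8.5],"gripper": -1},{"slide": [18,-42,-10],"turn": [0,0,8.5],"gripper": -1},{"slide": [18,-42,-10],"turn": [0,0,8.5],"gripper": -1},{"slide": [17,-42,-10],"turn": [0,0,0],"gripper": -1}], force=30)

```text
time_s: 0.6
tool_pos: [0.3645, 0.4043, 0.1719]
eef_rot: [-0.088, 0.996, -0.0, -0.0]
contact_force: [0.3, 0.3, 0.1]
finger_gap: 0.0548
gripper_force: 0.0
```

>>> drive_tool(rows=[{"slide": [0,0,-30],"gripper": -1},{"slide": [0,0,-35],"gripper": -1},{"slide": [0,0,-35],"gripper": -1},{"slide": [0,0,-28],"gripper": -1},{"slide": [0,0,0],"gripper": -1}])

```text
invalid input
```

```bash
python3 - <<'E'
from h import *
s=arm.read_state();print(s['tool_pos'],s['contact_force'],s['finger_gap'])
f=arm.grab_frame('top');cv2.imwrite('pics/a.png',cv2.resize(f['image'][180:315,130:290],None,fx=4.4,fy=4.4))
f=arm.grab_frame('wrist');cv2.imwrite('pics/w.png',f['image'])
E
```

```text
[0.3645227  0.40432496 0.17188161] [0.33160778 0.28992183 0.08553421] 0.05483116931318264
```

View pics/w.png

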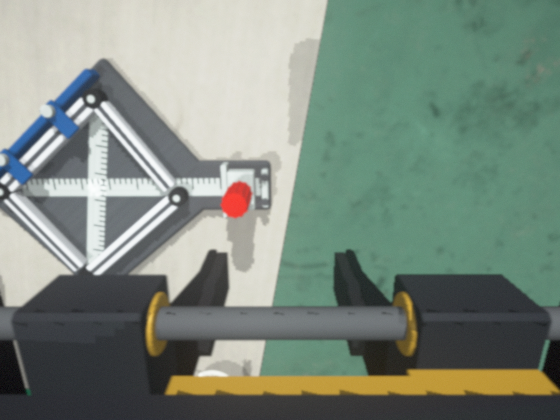

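The wrist view shows the red knob at (235,200), with the frame beyond it and the fingers half open at its outer side. The call was refused because the rows had no turn entry.

>>> drive_tool(rows=[{"slide": [0,0,-30],"turn": [0,0,0],"gripper": -1},{"slide": [0,0,-35],"turn": [0,0,0],"gripper": -1},{"slide": [0,0,-35],"turn": [0,0,0],"gripper": -1},{"slide": [0,0,-28],"turn": [0,0,0],"gripper": -1},{"slide": [0,0,0],"turn": [0,0,0],"gripper": -1}])

```text
time_s: 1.2
tool_pos: [0.3618, 0.4042, 0.041]
eef_rot: [-0.087, 0.996, -0.003, -0.003]
contact_force: [-0.7, -1.1, 0.4]
finger_gap: 0.0073
gripper_force: 0.0
```

>>> drive_tool(rows=[{"slide": [0.9,-3,0],"turn": [0,0,0],"gripper": -1},{"slide": [0.9,-3,0],"turn": [0,0,0],"gripper": -1},{"slide": [0.9,-3,0],"turn": [0,0,0],"gripper": -1},{"slide": [0.6,-3,0],"turn": [0,0,0],"gripper": -1},{"slide": [0.6,-3,0],"turn": [0,0,0],"gripper": -1}])

```text
time_s: 1.7
tool_pos: [0.3684, 0.3914, 0.0454]
eef_rot: [-0.087, 0.996, 0.001, 0.001]
contact_force: [0.2, 0.4, 0.2]
finger_gap: 0.0006
gripper_force: 0.0
```

>>> drive_tool(rows=[{"slide": [0.5,-3,0],"turn": [0,0,0],"gripper": -1},{"slide": [0.5,-3,0],"turn": [0,0,0],"gripper": -1},{"slide": [0.5,-3,0],"turn": [0,0,0],"gripper": -1},{"slide": [0.5,-3,0],"turn": [0,0,0],"gripper": -1},{"slide": [0.5,-3,0],"turn": [0,0,0],"gripper": -1}])

```text
time_s: 2.2
tool_pos: [0.3705, 0.3767, 0.0446]
eef_rot: [-0.087, 0.996, 0.001, 0.0]
contact_force: [-0.7, 2.0, -0.8]
finger_gap: 0.0007
gripper_force: 1.0
```

>>> drive_tool(rows=[{"slide": [0.5,-3,0],"turn": [0,0,0],"gripper": -1},{"slide": [0.5,-3,0],"turn": [0,0,0],"gripper": -1},{"slide": [0.5,-3,0],"turn": [0,0,0],"gripper": -1},{"slide": [0.5,-3,0],"turn": [0,0,0],"gripper": -1},{"slide": [0.5,-3,0],"turn": [0,0,0],"gripper": -1}])

```text
time_s: 2.7
tool_pos: [0.373, 0.3613, 0.0446]
eef_rot: [-0.087, 0.996, 0.0, 0.0]
contact_force: [-0.1, 1.6, -0.5]
finger_gap: 0.0005
gripper_force: 1.0
```

```bash
cat > m.py <<'E'
from h import *
import sys
s=arm.read_state();print(s['tool_pos'].round(4),s['contact_force'].round(2))
f=arm.grab_frame('top');hsv=cv2.cvtColor(f['image'],cv2.COLOR_BGR2HSV)
red=cv2.inRange(hsv,(0,150,80),(10,255,255))|cv2.inRange(hsv,(170,150,80),(180,255,255));yel=cv2.inRange(hsv,(20,150,120),(35,255,255))
for n,m,b in(('L',red,(150,245,215,290)),('R',yel,(220,180,250,225))):
    mm=np.zeros_like(m);mm[b[1]:b[3],b[0]:b[2]]=m[b[1]:b[3],b[0]:b[2]];M=cv2.moments(mm,True)
    if M['m00']:print(n,M['m00'],ray(f,M['m10']/M['m00'],M['m01']/M['m00'],.068).round(4))
cv2.imwrite(f'pics/{sys.argv[1]}.png',cv2.resize(f['image'][180:315,150:310],None,fx=4.4,fy=4.4,interpolation=cv2.INTER_CUBIC))
E
python3 m.py b
```

```text
[0.373  0.3613 0.0446] [-0.13  1.6  -0.52]
R 77.0 [0.5184 0.2258 0.068 ]
```

>>> drive_tool(rows=[{"slide": [0.4,-2,0],"turn": [0,0,0],"gripper": -1},{"slide": [0.4,-2,0],"turn": [0,0,0],"gripper": -1},{"slide": [0.2,-1,0],"turn": [0,0,0],"gripper": -1},{"slide": [0.2,-1,0],"turn": [0,0,0],"gripper": -1}])

```text
time_s: 3.15
tool_pos: [0.3741, 0.3553, 0.0446]
eef_rot: [-0.087, 0.996, 0.0, -0.0]
contact_force: [-0.7, 2.2, -0.8]
finger_gap: 0.0005
gripper_force: 0.9
```

>>> drive_tool(rows=[{"slide": [0.2,-1,0],"turn": [0,0,0],"gripper": -1},{"slide": [0.2,-1,0],"turn": [0,0,0],"gripper": -1},{"slide": [0.2,-1,0],"turn": [0,0,0],"gripper": -1}])

```text
time_s: 3.45
tool_pos: [0.3747, 0.3523, 0.0445]
eef_rot: [-0.087, 0.996, 0.0, -0.0]
contact_force: [-1.0, 2.2, 0.0]
finger_gap: 0.0005
gripper_force: 1.0
```

>>> drive_tool(rows=[{"slide": [0.2,-0.8,0],"turn": [0,0,0],"gripper": -1},{"slide": [0.1,-0.6,0],"turn": [0,0,0],"gripper": -1}])

```text
time_s: 3.65
tool_pos: [0.375, 0.3509, 0.0445]
eef_rot: [-0.087, 0.996, -0.0, -0.0]
contact_force: [-0.9, 1.7, 0.4]
finger_gap: 0.0005
gripper_force: 1.0
```

>>> drive_tool(rows=[{"slide": [0.1,-0.6,0],"turn": [0,0,0],"gripper": -1},{"slide": [0.1,-0.6,0],"turn": [0,0,0],"gripper": -1}])

```text
time_s: 3.85
tool_pos: [0.3752, 0.3498, 0.0446]
eef_rot: [-0.087, 0.996, 0.0, -0.0]
contact_force: [-0.9, 1.6, 0.7]
finger_gap: 0.0006
gripper_force: 1.0
```

>>> drive_tool(rows=[{"slide": [0.1,-0.5,0],"turn": [0,0,0],"gripper": -1},{"slide": [0.1,-0.5,0],"turn": [0,0,0],"gripper": -1}])

```text
time_s: 4.05
tool_pos: [0.3754, 0.3488, 0.0446]
eef_rot: [-0.087, 0.996, 0.0, -0.0]
contact_force: [-1.1, 2.1, -1.5]
finger_gap: 0.0002
gripper_force: 1.0
```

>>> drive_tool(rows=[{"slide": [0.1,-0.5,0],"turn": [0,0,0],"gripper": -1}])

```text
time_s: 4.15
tool_pos: [0.3755, 0.3483, 0.0445]
eef_rot: [-0.087, 0.996, -0.0, -0.0]
contact_force: [-0.6, 1.7, -0.6]
finger_gap: 0.0007
gripper_force: 1.0
```

>>> drive_tool(rows=[{"slide": [0.1,-0.4,0],"turn": [0,0,0],"gripper": -1}])

```text
time_s: 4.25
tool_pos: [0.3756, 0.3478, 0.0445]
eef_rot: [-0.087, 0.996, -0.0, -0.0]
contact_force: [-1.6, 1.1, -0.0]
finger_gap: 0.0005
gripper_force: 1.0
```

```bash
python3 m.py c; python3 - <<'E'
from h import *
f=arm.grab_frame('wrist');cv2.imwrite('pics/w2.png',f['image'])
E
```

```text
[0.3756 0.3478 0.0445] [-1.63  1.13 -0.04]
R 78.0 [0.5183 0.2258 0.068 ]
```

View pics/w2.png

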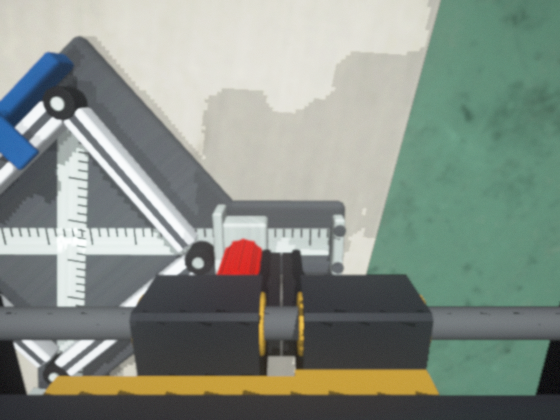

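The wrist view shows the jaw face (edge at about x=214) almost at the far-left boss (200,260), which has a radius of about 14 px. It is close, so I'll creep on.

>>> drive_tool(rows=[{"slide": [0.1,-0.4,0],"turn": [0,0,0],"gripper": -1}])

```text
time_s: 4.45
tool_pos: [0.3757, 0.3475, 0.0446]
eef_rot: [-0.087, 0.996, 0.0, -0.0]
contact_force: [-0.7, 2.2, 0.3]
finger_gap: 0.0006
gripper_force: 1.0
```

>>> drive_tool(rows=[{"slide": [0.1,-0.4,0],"turn": [0,0,0],"gripper": -1}])

```text
time_s: 4.55
tool_pos: [0.3758, 0.3471, 0.0445]
eef_rot: [-0.087, 0.996, -0.0, -0.0]
contact_force: [-1.6, 1.4, 0.1]
finger_gap: 0.0005
gripper_force: 1.0
```

>>> drive_tool(rows=[{"slide": [0.1,-0.4,0],"turn": [0,0,0],"gripper": -1}])

```text
time_s: 4.65
tool_pos: [0.3758, 0.3467, 0.0445]
eef_rot: [-0.087, 0.996, -0.0, -0.0]
contact_force: [-3.2, 1.7, 0.3]
finger_gap: 0.0004
gripper_force: 1.0
```

>>> drive_tool(rows=[{"slide": [0.0,-0.4,0],"turn": [0,0,0],"gripper": -1}])

```text
time_s: 4.75
tool_pos: [0.3759, 0.3463, 0.0445]
eef_rot: [-0.087, 0.996, -0.0, -0.0]
contact_force: [-1.7, 2.2, -1.4]
finger_gap: 0.0004
gripper_force: 1.0
```

>>> drive_tool(rows=[{"slide": [0.0,-0.4,0],"turn": [0,0,0],"gripper": -1}])

```text
time_s: 4.85
tool_pos: [0.376, 0.3459, 0.0446]
eef_rot: [-0.087, 0.996, 0.0, -0.0]
contact_force: [-1.7, 1.6, 0.1]
finger_gap: 0.0007
gripper_force: 1.2
```

>>> drive_tool(rows=[{"slide": [0.1,-0.4,0],"turn": [0,0,0],"gripper": -1}])

```text
time_s: 4.95
tool_pos: [0.376, 0.3458, 0.0446]
eef_rot: [-0.087, 0.996, 0.0, 0.0]
contact_force: [-2.0, 2.8, -1.4]
finger_gap: 0.0003
gripper_force: 1.5
```

>>> drive_tool(rows=[{"slide": [0.0,-0.3,0],"turn": [0,0,0],"gripper": -1}])

```text
time_s: 5.05
tool_pos: [0.376, 0.3457, 0.0446]
eef_rot: [-0.087, 0.996, 0.0, 0.0]
contact_force: [-2.1, 3.8, -0.3]
finger_gap: 0.0007
gripper_force: 1.7
```

>>> drive_tool(rows=[{"slide": [0.0,-0.3,0],"turn": [0,0,0],"gripper": -1}])

```text
time_s: 5.15
tool_pos: [0.376, 0.3456, 0.0447]
eef_rot: [-0.087, 0.996, 0.001, 0.0]
contact_force: [-3.1, 4.8, -1.8]
finger_gap: 0.0006
gripper_force: 2.1
```

>>> drive_tool(rows=[{"slide": [-1,5,0],"turn": [0,0,0],"gripper": -1},{"slide": [-2,10,0],"turn": [0,0,0],"gripper": -1},{"slide": [-1,5,20],"turn": [0,0,0],"gripper": -1},{"slide": [0,0,50],"turn": [0,0,0],"gripper": -1},{"slide": [0,0,45],"turn": [0,0,0],"gripper": -1}])

```text
time_s: 5.65
tool_pos: [0.372, 0.3648, 0.1607]
eef_rot: [-0.087, 0.996, -0.001, -0.0]
contact_force: [1.2, 0.1, -0.4]
finger_gap: 0.0003
gripper_force: 0.0
```

```bash
python3 - <<'E'
from h import *
f=dict(np.load('top0.npz'))
for p in[(302,200),(310,243),(330,200),(320,145),(420,200),(390,243)]:print(p,pt(f,*p).round(3))
print(arm.read_state()['joint_positions'].round(2))
E
python3 m.py d
```

```text
(302, 200) [0.524 0.08  0.088]
(310, 243) [0.431 0.068 0.148]
(330, 200) [0.514 0.032 0.164]
(320, 145) [0.622 0.051 0.163]
(420, 200) [ 0.516 -0.143  0.163]
(390, 243) [ 0.432 -0.082  0.166]
[-0.75  0.29 -0.13  1.96  0.05  0.9   0.84]
[0.372  0.3648 0.1607] [ 1.21  0.15 -0.41]
R 78.0 [0.5185 0.2258 0.068 ]
```

>>> drive_tool(rows=[{"slide": [22,-2,0],"turn": [0,0,-8.4],"gripper": -1},{"slide": [22,-4,0],"turn": [0,0,-8.4],"gripper": -1},{"slide": [22,-4,0],"turn": [0,0,-8.4],"gripper": -1},{"slide": [22,-5,0],"turn": [0,0,-8.4],"gripper": -1},{"slide": [22,-5,0],"turn": [0,0,-8.4],"gripper": -1}])

```text
time_s: 6.2
tool_pos: [0.4832, 0.3446, 0.1594]
eef_rot: [0.279, 0.96, -0.0, 0.0]
contact_force: [-0.1, -0.5, -0.2]
finger_gap: 0.0007
gripper_force: 0.0
```

>>> drive_tool(rows=[{"slide": [22,-10,0],"turn": [0,0,-8.4],"gripper": -1},{"slide": [22,-10,0],"turn": [0,0,-8.4],"gripper": -1},{"slide": [22,-15,0],"turn": [0,0,-8.4],"gripper": -1},{"slide": [10,-15,0],"turn": [0,0,-8.4],"gripper": -1},{"slide": [5,-15,0],"turn": [0,0,-8.4],"gripper": -1}])

```text
time_s: 6.7
tool_pos: [0.5645, 0.2788, 0.1592]
eef_rot: [0.605, 0.796, -0.0, 0.001]
contact_force: [-0.4, -0.2, 0.1]
finger_gap: 0.0007
gripper_force: 0.0
```

```bash
python3 m.py e; python3 - <<'E'
from h import *
s=arm.read_state();a,b=s['eef_rot'][:2];print(np.degrees(np.arctan2(b*b-a*a,2*a*b)),s['joint_positions'].round(2))
E
```

```text
[0.5645 0.2788 0.1592] [-0.42 -0.17  0.13]
R 80.0 [0.5185 0.2258 0.068 ]
15.112017456973827 [-0.71  0.46  0.25  1.73 -0.13  0.97 -0.14]
```

View pics/e.png

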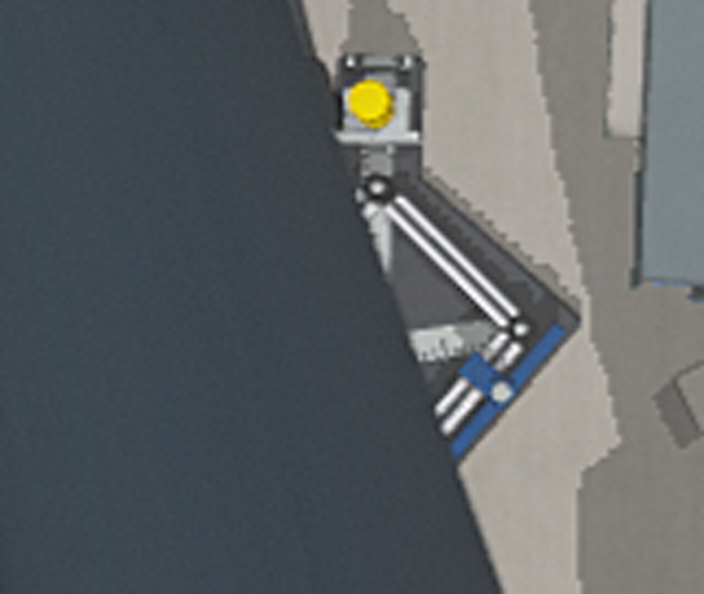

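The view shows the yellow knob at (370,102) and the far right boss at (378,187), both unmoved. The arm covers the left part.

>>> drive_tool(rows=[{"slide": [4,-25,0],"turn": [0,0,-7.6],"gripper": -1},{"slide": [4,-27,0],"turn": [0,0,-7.6],"gripper": -1},{"slide": [0,0,-35],"turn": [0,0,0],"gripper": -1},{"slide": [0,0,-40],"turn": [0,0,0],"gripper": -1},{"slide": [0,0,-40],"turn": [0,0,0],"gripper": -1}])

```text
time_s: 7.25
tool_pos: [0.5713, 0.2286, 0.0438]
eef_rot: [0.701, 0.713, 0.001, 0.0]
contact_force: [0.7, 0.5, 0.4]
finger_gap: 0.0003
gripper_force: 0.0
```

>>> drive_tool(rows=[{"slide": [-3,0,0],"turn": [0,0,0],"gripper": -1},{"slide": [-3,0,0],"turn": [0,0,0],"gripper": -1},{"slide": [-3,0,0],"turn": [0,0,0],"gripper": -1},{"slide": [-3,0,0],"turn": [0,0,0],"gripper": -1}])

```text
time_s: 7.65
tool_pos: [0.5602, 0.2287, 0.0469]
eef_rot: [0.702, 0.712, 0.002, 0.001]
contact_force: [0.4, -0.6, 0.2]
finger_gap: 0.0002
gripper_force: 0.0
```

>>> drive_tool(rows=[{"slide": [-3,-1.5,-2],"turn": [0,0,0],"gripper": -1},{"slide": [-3,-1,0],"turn": [0,0,0],"gripper": -1},{"slide": [-3,0,0],"turn": [0,0,0],"gripper": -1},{"slide": [-3,0,0],"turn": [0,0,0],"gripper": -1},{"slide": [-3,0,0],"turn": [0,0,0],"gripper": -1}])

```text
time_s: 8.15
tool_pos: [0.5438, 0.2255, 0.0426]
eef_rot: [0.702, 0.712, 0.0, 0.0]
contact_force: [0.2, -0.5, 1.0]
finger_gap: 0.0003
gripper_force: 0.0
```

>>> drive_tool(rows=[{"slide": [-2,0,0],"turn": [0,0,0],"gripper": -1},{"slide": [-2,0,0],"turn": [0,0,0],"gripper": -1},{"slide": [-2,0,0],"turn": [0,0,0],"gripper": -1}])

```text
time_s: 8.45
tool_pos: [0.5389, 0.2254, 0.0427]
eef_rot: [0.703, 0.712, 0.001, 0.001]
contact_force: [2.7, -0.1, -1.0]
finger_gap: 0.0004
gripper_force: 0.9
```

>>> drive_tool(rows=[{"slide": [-2,0,0],"turn": [0,0,0],"gripper": -1},{"slide": [-1,0,0],"turn": [0,0,0],"gripper": -1},{"slide": [-1,0,0],"turn": [0,0,0],"gripper": -1}])

```text
time_s: 8.75
tool_pos: [0.5343, 0.2255, 0.0427]
eef_rot: [0.703, 0.712, 0.0, 0.0]
contact_force: [1.9, -0.1, -0.9]
finger_gap: 0.0007
gripper_force: 0.9
```

>>> drive_tool(rows=[{"slide": [-1,0,0],"turn": [0,0,0],"gripper": -1},{"slide": [-1,0,0],"turn": [0,0,0],"gripper": -1},{"slide": [-1,0,0],"turn": [0,0,0],"gripper": -1},{"slide": [-0.8,0,0],"turn": [0,0,0],"gripper": -1}])

```text
time_s: 9.15
tool_pos: [0.5302, 0.2255, 0.0426]
eef_rot: [0.702, 0.712, 0.0, 0.0]
contact_force: [2.2, 0.7, -0.6]
finger_gap: 0.001
gripper_force: 1.0
```

>>> drive_tool(rows=[{"slide": [-0.5,0,0],"turn": [0,0,0],"gripper": -1},{"slide": [-0.5,0,0],"turn": [0,0,0],"gripper": -1}])

```text
time_s: 9.35
tool_pos: [0.5293, 0.2255, 0.0426]
eef_rot: [0.702, 0.712, 0.0, 0.0]
contact_force: [2.6, 0.7, 0.6]
finger_gap: 0.0004
gripper_force: 1.0
```

>>> drive_tool(rows=[{"slide": [-0.5,0,0],"turn": [0,0,0],"gripper": -1},{"slide": [-0.5,0,0],"turn": [0,0,0],"gripper": -1}])

```text
time_s: 9.55
tool_pos: [0.5283, 0.2255, 0.0426]
eef_rot: [0.702, 0.712, 0.0, -0.0]
contact_force: [2.1, 1.5, 0.3]
finger_gap: 0.0
gripper_force: 1.0
```

>>> drive_tool(rows=[{"slide": [-0.5,0,0],"turn": [0,0,0],"gripper": -1},{"slide": [-0.5,0,0],"turn": [0,0,0],"gripper": -1}])

```text
time_s: 9.75
tool_pos: [0.5273, 0.2255, 0.0426]
eef_rot: [0.702, 0.712, 0.0, 0.0]
contact_force: [2.5, 0.3, -0.5]
finger_gap: 0.001
gripper_force: 1.0
```

>>> drive_tool(rows=[{"slide": [-0.5,0,0],"turn": [0,0,0],"gripper": -1},{"slide": [-0.5,0,0],"turn": [0,0,0],"gripper": -1}])

```text
time_s: 9.95
tool_pos: [0.5262, 0.2255, 0.0426]
eef_rot: [0.702, 0.712, 0.0, 0.0]
contact_force: [1.7, 0.8, 0.6]
finger_gap: 0.0003
gripper_force: 1.0
```

>>> drive_tool(rows=[{"slide": [-0.5,0,0],"turn": [0,0,0],"gripper": -1}])

```text
time_s: 10.05
tool_pos: [0.5257, 0.2255, 0.0426]
eef_rot: [0.702, 0.712, 0.0, -0.0]
contact_force: [2.2, 0.8, -0.1]
finger_gap: 0.0004
gripper_force: 1.0
```

>>> drive_tool(rows=[{"slide": [-0.5,0,0],"turn": [0,0,0],"gripper": -1}])

```text
time_s: 10.15
tool_pos: [0.5252, 0.2255, 0.0426]
eef_rot: [0.702, 0.712, 0.0, -0.0]
contact_force: [1.6, 0.5, -0.7]
finger_gap: 0.0004
gripper_force: 1.0
```

>>> drive_tool(rows=[{"slide": [-0.4,0,0],"turn": [0,0,0],"gripper": -1}])

```text
time_s: 10.25
tool_pos: [0.5248, 0.2255, 0.0426]
eef_rot: [0.702, 0.712, 0.0, -0.0]
contact_force: [2.1, 0.7, 0.4]
finger_gap: 0.0003
gripper_force: 1.0
```

>>> drive_tool(rows=[{"slide": [-0.4,0,0],"turn": [0,0,0],"gripper": -1}])

```text
time_s: 10.35
tool_pos: [0.5246, 0.2255, 0.0426]
eef_rot: [0.702, 0.712, 0.0, 0.0]
contact_force: [2.7, 1.4, 0.1]
finger_gap: 0.0005
gripper_force: 1.3
```

>>> drive_tool(rows=[{"slide": [-0.4,0,0],"turn": [0,0,0],"gripper": -1}])

```text
time_s: 10.45
tool_pos: [0.5245, 0.2255, 0.0426]
eef_rot: [0.702, 0.712, 0.0, 0.0]
contact_force: [3.5, 1.6, -0.2]
finger_gap: 0.0006
gripper_force: 1.6
```

>>> drive_tool(rows=[{"slide": [-0.4,0,0],"turn": [0,0,0],"gripper": -1}])

```text
time_s: 10.55
tool_pos: [0.5244, 0.2255, 0.0427]
eef_rot: [0.703, 0.712, 0.001, 0.0]
contact_force: [4.0, 1.0, -1.6]
finger_gap: 0.0009
gripper_force: 1.9
```

>>> drive_tool(rows=[{"slide": [-0.4,0,0],"turn": [0,0,0],"gripper": -1}])

```text
time_s: 10.65
tool_pos: [0.5243, 0.2255, 0.0428]
eef_rot: [0.703, 0.712, 0.001, 0.001]
contact_force: [4.8, 1.3, -1.4]
finger_gap: 0.0003
gripper_force: 2.4
```

Both jaws are touching at light force. I'll hold briefly, back off and hover for a precise reading.

>>> drive_tool(rows=[{"slide": [0,0,0],"turn": [0,0,0],"gripper": -1},{"slide": [0,0,0],"turn": [0,0,0],"gripper": -1},{"slide": [5,0,0],"turn": [0,0,0],"gripper": -1},{"slide": [15,0,0],"turn": [0,0,0],"gripper": -1},{"slide": [5,0,45],"turn": [0,0,0],"gripper": -1}])

```text
time_s: 11.15
tool_pos: [0.5435, 0.2231, 0.082]
eef_rot: [0.702, 0.712, -0.008, -0.002]
contact_force: [0.7, -0.0, -0.6]
finger_gap: 0.0004
gripper_force: 0.0
```

>>> drive_tool(rows=[{"slide": [0,0,50],"turn": [0,0,0],"gripper": -1},{"slide": [0,0,25],"turn": [0,0,0],"gripper": -1},{"slide": [0,0,0],"turn": [0,0,0],"gripper": -1}])

```text
time_s: 11.45
tool_pos: [0.5496, 0.2258, 0.1664]
eef_rot: [0.703, 0.712, 0.002, 0.0]
contact_force: [0.5, 0.5, -0.3]
finger_gap: 0.0007
gripper_force: 0.0
```

```bash
python3 - <<'E'
from h import *
s=arm.read_state();f=arm.grab_frame('wrist');print(s['tool_pos'],s['eef_rot'],'\n',f['tool_from_camera'],f['intrinsics'])
cv2.imwrite('pics/g.png',f['image'])
E
python3 m.py g2
```

```text
[0.5496017  0.2257908  0.16636076] [7.02553050e-01 7.11627053e-01 2.44318012e-03 4.25380571e-04] 
 [[-1.14687872e-03 -9.52592522e-01 -3.04246893e-01  8.48799127e-02]
 [ 9.99998652e-01 -7.34979511e-04 -1.46835086e-03 -3.97790559e-04]
 [ 1.17512482e-03 -3.04248167e-01  9.52592081e-01 -1.62076676e-01]
 [ 0.00000000e+00  0.00000000e+00  0.00000000e+00  1.00000000e+00]] [[369.9082876    0.         280.94030073]
 [  0.         369.9082876  206.67420147]
 [  0.           0.           1.        ]]
[0.5481 0.2254 0.1639] [ 0.07 -0.63 -0.13]
L 11.0 [0.3773 0.3314 0.068 ]
```

View pics/g.png

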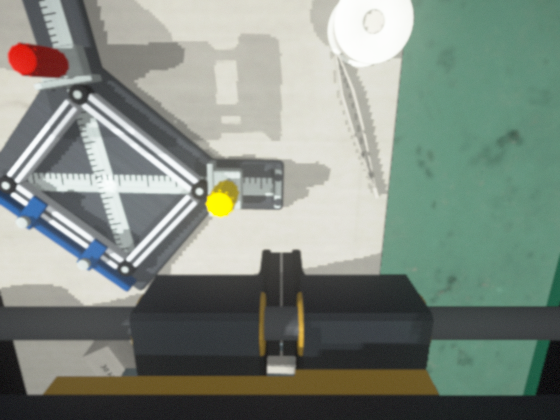

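The wrist view shows both jaws against their bosses, with FL at (79,95), FR at (199,191), NL at (7,185) and NR at (124,268). I'll refine these and compare the diagonals.

```bash
cat > d.py <<'E'
from h import *
import sys
from scipy.spatial.transform import Rotation as R
def diag(f,s,g):
    T=np.eye(4);T[:3,:3]=R.from_quat(s['eef_rot']).as_matrix();T[:3,3]=s['tool_pos']
    T=T@f['tool_from_camera'];f['camera_from_world']=np.linalg.inv(T)
    gr=cv2.cvtColor(f['image'],cv2.COLOR_BGR2GRAY).astype(float);P={}
    for k,(u,v) in g.items():
        for _ in range(4):
            U,V=np.meshgrid(np.arange(560),np.arange(420));w=np.clip(gr-110,0,None)*(np.hypot(U-u,V-v)<4.5)
            u,v=(U*w).sum()/w.sum(),(V*w).sum()/w.sum()
        P[k]=ray(f,u,v,.025)[:2];print(k,round(u,1),round(v,1),P[k].round(4))
    n=lambda a,b:np.linalg.norm(P[a]-P[b])
    y=(P['NL']-P['NR'])/n('NL','NR');m=(P['FL']+P['FR']-P['NL']-P['NR'])/2
    L,Rr=n('FL','NR'),n('FR','NL')
    print('sides',n('NL','NR'),n('FL','FR'),'depth',m@[y[1],-y[0]],'rack',m@y,'yaw',np.degrees(np.arctan2(-y[0],y[1])),'diagL',L,'diagR',Rr,'R-L',Rr-L)
if __name__=='__main__':
    s=arm.read_state();f=arm.grab_frame('wrist');cv2.imwrite(f'pics/{sys.argv[1]}.png',f['image'])
    a=list(map(float,sys.argv[2:]));diag(f,s,{k:(a[2*i],a[2*i+1]) for i,k in enumerate(['FL','FR','NL','NR'])})
E
python3 d.py g3 79 95 199 191 7 185 124 268; python3 -c "
from h import *;s=arm.read_state();print(s['tool_pos'],s['joint_vel'].round(3))"
```

```text
FL 78.9 92.6 [0.3884 0.305 ]
FR 202.1 191.0 [0.4798 0.2273]
NL 6.7 184.5 [0.3166 0.2307]
NR 126.8 269.6 [0.408 0.153]
sides 0.12000904491296692 0.11993802993860263 depth 0.10309465769772182 rack -0.00657243985749639 yaw 49.6201924066199 diagL 0.1532767990856344 diagR 0.1632082462576289 R-L 0.009931447171994484
[0.54657095 0.22492821 0.16121226] [ 0.002  0.017 -0.004  0.009 -0.    -0.007 -0.001]
```

>>> drive_tool(rows=[{"slide": [0,0,-40],"turn": [0,0,0],"gripper": -1},{"slide": [0,0,-40],"turn": [0,0,0],"gripper": -1},{"slide": [0,0,-38],"turn": [0,0,0],"gripper": -1},{"slide": [0,0,0],"turn": [0,0,0],"gripper": -1}])

```text
time_s: 12.0
tool_pos: [0.5424, 0.2231, 0.0379]
eef_rot: [0.702, 0.712, -0.007, -0.003]
contact_force: [-0.5, -0.4, 0.2]
finger_gap: 0.0005
gripper_force: 0.0
```

>>> drive_tool(rows=[{"slide": [-4,0,0],"turn": [0,0,0],"gripper": -1},{"slide": [-4,0,0],"turn": [0,0,0],"gripper": -1},{"slide": [-4,0,0],"turn": [0,0,0],"gripper": -1},{"slide": [-4,0,0],"turn": [0,0,0],"gripper": -1}])

```text
time_s: 12.4
tool_pos: [0.5326, 0.2259, 0.0461]
eef_rot: [0.702, 0.712, 0.001, 0.0]
contact_force: [0.1, -0.4, 0.2]
finger_gap: 0.0004
gripper_force: 0.0
```

>>> drive_tool(rows=[{"slide": [-2,0,-2],"turn": [0,0,0],"gripper": -1},{"slide": [-2,0,0],"turn": [0,0,0],"gripper": -1},{"slide": [-1.5,0,0],"turn": [0,0,0],"gripper": -1},{"slide": [-1,0,0],"turn": [0,0,0],"gripper": -1},{"slide": [-0.5,0,0],"turn": [0,0,0],"gripper": -1}])

```text
time_s: 12.9
tool_pos: [0.5252, 0.2254, 0.0426]
eef_rot: [0.702, 0.712, 0.0, 0.0]
contact_force: [0.6, -0.1, -0.5]
finger_gap: 0.0003
gripper_force: 0.0
```

>>> drive_tool(rows=[{"slide": [-0.5,0,0],"turn": [0,0,0],"gripper": -1},{"slide": [-0.5,0,0],"turn": [0,0,0],"gripper": -1},{"slide": [-0.5,0,0],"turn": [0,0,0],"gripper": -1}])

```text
time_s: 13.2
tool_pos: [0.5246, 0.2254, 0.0427]
eef_rot: [0.703, 0.712, 0.001, 0.001]
contact_force: [2.6, -0.4, -0.5]
finger_gap: 0.0004
gripper_force: 1.0
```

>>> drive_tool(rows=[{"slide": [-0.5,0,0],"turn": [0,0,0],"gripper": -1},{"slide": [-0.5,0,0],"turn": [0,0,0],"gripper": -1},{"slide": [-0.5,0,0],"turn": [0,0,0],"gripper": -1}])

```text
time_s: 13.5
tool_pos: [0.5242, 0.2254, 0.0429]
eef_rot: [0.703, 0.712, 0.002, 0.001]
contact_force: [6.7, -0.5, -3.7]
finger_gap: 0.0003
gripper_force: 2.8
```

>>> drive_tool(rows=[{"slide": [-0.5,0,0],"turn": [0,0,0],"gripper": -1},{"slide": [-0.5,0,0],"turn": [0,0,0],"gripper": -1},{"slide": [-0.5,0,0],"turn": [0,0,0],"gripper": -1}])

```text
time_s: 13.8
tool_pos: [0.524, 0.2254, 0.0432]
eef_rot: [0.703, 0.711, 0.003, 0.002]
contact_force: [8.2, -0.1, -4.8]
finger_gap: 0.0003
gripper_force: 3.8
```

>>> drive_tool(rows=[{"slide": [-0.5,0,0],"turn": [0,0,0],"gripper": -1},{"slide": [-0.5,0,0],"turn": [0,0,0],"gripper": -1}])

```text
time_s: 14.0
tool_pos: [0.5239, 0.2255, 0.0433]
eef_rot: [0.703, 0.711, 0.003, 0.003]
contact_force: [10.1, -0.1, -4.5]
finger_gap: 0.0004
gripper_force: 4.4
```

>>> drive_tool(rows=[{"slide": [-0.4,0,0],"turn": [0,0,0],"gripper": -1},{"slide": [-0.4,0,0],"turn": [0,0,0],"gripper": -1}])

```text
time_s: 14.2
tool_pos: [0.5237, 0.2254, 0.0434]
eef_rot: [0.703, 0.711, 0.004, 0.003]
contact_force: [11.9, -0.0, -6.9]
finger_gap: 0.0005
gripper_force: 4.9
```

>>> drive_tool(rows=[{"slide": [-0.4,0,0],"turn": [0,0,0],"gripper": -1},{"slide": [-0.4,0,0],"turn": [0,0,0],"gripper": -1}])

```text
time_s: 14.4
tool_pos: [0.5237, 0.2255, 0.0436]
eef_rot: [0.703, 0.711, 0.005, 0.003]
contact_force: [12.4, -0.8, -6.3]
finger_gap: 0.0004
gripper_force: 5.4
```

>>> drive_tool(rows=[{"slide": [-0.4,0,0],"turn": [0,0,0],"gripper": -1},{"slide": [-0.4,0,0],"turn": [0,0,0],"gripper": -1},{"slide": [-0.4,0,0],"turn": [0,0,0],"gripper": -1}])

```text
time_s: 14.7
tool_pos: [0.5234, 0.2255, 0.0438]
eef_rot: [0.703, 0.711, 0.005, 0.004]
contact_force: [13.2, 0.1, -8.6]
finger_gap: 0.0004
gripper_force: 6.0
```

>>> drive_tool(rows=[{"slide": [-0.4,0,0],"turn": [0,0,0],"gripper": -1},{"slide": [-0.4,0,0],"turn": [0,0,0],"gripper": -1},{"slide": [-0.4,0,0],"turn": [0,0,0],"gripper": -1}])

```text
time_s: 15.0
tool_pos: [0.5224, 0.2255, 0.0438]
eef_rot: [0.703, 0.711, 0.006, 0.004]
contact_force: [13.8, 0.1, -8.2]
finger_gap: 0.0006
gripper_force: 6.0
```

>>> drive_tool(rows=[{"slide": [-0.4,0,0],"turn": [0,0,0],"gripper": -1},{"slide": [-0.4,0,0],"turn": [0,0,0],"gripper": -1},{"slide": [-0.4,0,0],"turn": [0,0,0],"gripper": -1},{"slide": [-0.4,0,0],"turn": [0,0,0],"gripper": -1}])

```text
time_s: 15.4
tool_pos: [0.5208, 0.2255, 0.0438]
eef_rot: [0.703, 0.711, 0.006, 0.004]
contact_force: [13.5, -0.1, -6.6]
finger_gap: 0.0006
gripper_force: 6.0
```

>>> drive_tool(rows=[{"slide": [-0.4,0,0],"turn": [0,0,0],"gripper": -1},{"slide": [-0.4,0,0],"turn": [0,0,0],"gripper": -1},{"slide": [-0.4,0,0],"turn": [0,0,0],"gripper": -1},{"slide": [-0.4,0,0],"turn": [0,0,0],"gripper": -1}])

```text
time_s: 15.8
tool_pos: [0.5192, 0.2255, 0.0438]
eef_rot: [0.703, 0.711, 0.006, 0.004]
contact_force: [13.8, 1.4, -8.6]
finger_gap: 0.0003
gripper_force: 6.0
```

>>> drive_tool(rows=[{"slide": [5,0,0],"turn": [0,0,0],"gripper": -1},{"slide": [15,0,0],"turn": [0,0,0],"gripper": -1},{"slide": [5,0,40],"turn": [0,0,0],"gripper": -1},{"slide": [0,0,45],"turn": [0,0,0],"gripper": -1}])

```text
time_s: 16.2
tool_pos: [0.5358, 0.2246, 0.1266]
eef_rot: [0.703, 0.712, -0.003, -0.001]
contact_force: [0.3, 0.3, 1.3]
finger_gap: 0.0006
gripper_force: 0.0
```

>>> drive_tool(rows=[{"slide": [-40,0,0],"turn": [0,0,0],"gripper": -1},{"slide": [-45,0,0],"turn": [0,0,0],"gripper": -1},{"slide": [-40,0,0],"turn": [0,0,0],"gripper": -1},{"slide": [0,0,0],"turn": [0,0,0],"gripper": -1},{"slide": [0,0,0],"turn": [0,0,0],"gripper": -1}])

```text
time_s: 16.7
tool_pos: [0.4115, 0.2256, 0.1278]
eef_rot: [0.702, 0.712, -0.0, -0.0]
contact_force: [-0.3, 0.5, 0.2]
finger_gap: 0.0003
gripper_force: 0.0
```

```bash
python3 - <<'E'
from h import *
import pickle
s=arm.read_state();f=arm.grab_frame('wrist');pickle.dump((s,f),open('k.pkl','wb'));print(s['tool_pos'],s['joint_vel'].round(3))
cv2.imwrite('pics/k.png',f['image'])
E
```

```text
[0.41148484 0.22561112 0.12776076] [ 0.022  0.026  0.014 -0.051  0.002 -0.01   0.   ]
```

View pics/k.png

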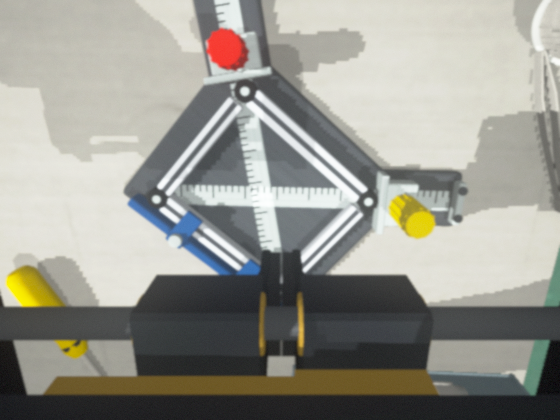

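The view shows FL at (245,91), FR at (368,202) and NL at (157,199), with NR hidden by the gripper. I'll shift 40 mm to -y.

>>> drive_tool(rows=[{"slide": [0,-20,0],"turn": [0,0,0],"gripper": -1},{"slide": [0,-20,0],"turn": [0,0,0],"gripper": -1},{"slide": [0,0,0],"turn": [0,0,0],"gripper": -1},{"slide": [0,0,0],"turn": [0,0,0],"gripper": -1},{"slide": [0,0,0],"turn": [0,0,0],"gripper": -1}])

```text
time_s: 17.25
tool_pos: [0.4133, 0.1863, 0.1276]
eef_rot: [0.702, 0.712, 0.0, 0.0]
contact_force: [0.8, 0.3, -0.6]
finger_gap: 0.0004
gripper_force: 0.0
```

```bash
python3 - <<'E'
from h import *
import pickle
s=arm.read_state();f=arm.grab_frame('wrist');pickle.dump((s,f),open('l.pkl','wb'));print(s['tool_pos'],s['joint_vel'].round(3))
cv2.imwrite('pics/l.png',cv2.resize(f['image'][0:275,110:410],None,fx=2.18,fy=2.18,interpolation=cv2.INTER_CUBIC))
E
```

```text
[0.41328291 0.18632754 0.12762389] [-0.007 -0.003 -0.003  0.002  0.003  0.    -0.   ]
```

View pics/l.png

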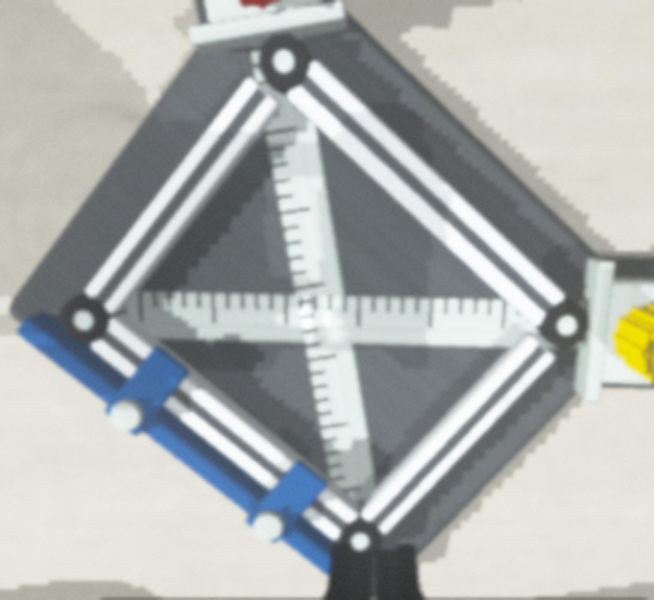

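The crop shows screw centres at FL (284,61), FR (567,325), NL (84,320) and NR (360,541).

```bash
python3 - <<'E'
from d import *
import pickle
s,f=pickle.load(open('l.pkl','rb'));g={k:(110+u/2.18,v/2.18) for k,(u,v) in dict(FL=(284,61),FR=(567,325),NL=(84,320),NR=(360,541)).items()}
diag(f,s,g)
s,f=pickle.load(open('k.pkl','rb'));T=0
E
```

```text
FL 239.9 27.8 [0.3843 0.3085]
FR 369.7 148.9 [0.4755 0.2309]
NL 147.9 146.6 [0.3169 0.2305]
NR 274.7 247.9 [0.4081 0.1529]
sides 0.11977694919895951 0.11978603644288337 depth 0.10304721232919829 rack -0.0007484624098283731 yaw 49.590920564076434 diagL 0.157458125939643 diagR 0.1585582717497948 R-L 0.0011001458101518036
```

Both jaws stand against their corners, and the diagonals agree to about 1.1 mm (rack about -0.7 mm). The robot is clear, so I'm handing in.

```bash
python3 -c "
from station import arm
print(arm.close_job())"
```

```text
the job is handed in; nothing more can be done
None
```

I handed the job in with both jaws against their corners. The right diagonal was the longer one, by about 10–12 mm. After pressing its jaw in, the two diagonals agree to about 1.1 mm by the wrist camera, and the highest wrist force I saw was about 14 N.

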